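# Shift the shim sorter's selector lever into the third slot of its H gate

## Task

The shim sorter's selector lever stands somewhere in the left leg of its H-shaped gate. Push it with the fingertips, without ever pinching its knob between the fingers: bring it level with the crossbar, push it across to the right leg, then push it forward (away from the robot's base) fully home into the third slot, the forward end of the right leg, and leave it there. Do not let it go back into the fourth slot, the near end of the right leg, do not touch the grey switch box, and leave the loose parts around where they lie.

Things in the scene. Friction and masses are not known exactly. Their poses are not given: they have to be found in the camera images.
- selector: Fixed grey housing, 180 (x) by 160 (y) by 110 mm high, with a flat aluminium deck that has an H-shaped opening (the gate) in its middle. Origin: centre of its underside. Its x axis is forward (away from the robot's base, up to 0.35 rad off world x), y left, z up. Slots: first = forward left, second = near left, third = forward right, fourth = near right.
- gate_centre (a point): Middle of the H's crossbar on the deck's top face, 110 mm above the bench; axes as the housing's. The legs of the H run along x, 25 mm left and right of here; the crossbar joins them at x = 0. The lever's pivot is straight below, 15 mm above the bench.
- knob (a point): Centre of the knob, 150 mm from the pivot up the lever, a 12 mm steel rod; z runs up the lever. Knob: black square block 38 x 38 mm over its rubber pads, 36 mm tall, sides along the lever's x and y. Upright its centre is 165 mm above the bench; it moves up to 44 mm forward or back, 39 mm left or right, and sinks up to 12 mm as it tilts, staying at least 15 mm clear of the deck.
- fore (a joint): Forward tilt of the lever (rad): 0 = in line with the crossbar, +0.30 = forward end of a leg (first or third slot, fully home), -0.30 = near end. Takes about 2 N at the knob and stays where it is left; no spring. The lever can be pushed across only while this is within about 0.05 of 0 (8 mm at the knob); rounded corners help a little beyond that.
- cross (a joint): Tilt of the lever to the side (rad): -0.26 = in the left leg, +0.26 = in the right leg (stops). It takes about 2 N at the knob and stays where it is left. It can be pushed along a leg only when within about 0.03 of that leg's stop (rounded corners help a little).
- pad_front: Rubber pad on the knob's side that faces the robot (-x of the lever), 30 mm wide, 34 mm tall. Origin: pad's centre.
- pad_rear: The same pad on the knob's far side (+x). Origin: pad's centre.
- pad_left: The same pad on the knob's left side (+y). Origin: pad's centre.
- pad_right: The same pad on the knob's right side (-y). Origin: pad's centre.
- switch_box: Grey control box with a row of four black rocker switches, fixed, on the right of the housing: 90 mm (x) by 150 mm (y), 58 mm high with the rockers. Origin: centre of its underside. Not to be touched.
- bar_on_deck: Loose copper spacer bar 14 x 90 x 10 mm lying crosswise on the near edge of the housing's deck. Origin: centre of its underside (110 mm above the bench). Leave alone.
- bar_on_bench: Loose copper spacer bar 14 x 90 x 10 mm on the bench, near the housing's robot side. Origin: centre of its underside. Leave alone.
- shim_gauge: Loose silver aluminium stepped shim gauge, 100 x 18 mm, 6 to 22 mm high. Origin: centre of its underside. Leave alone.
- jig_block: Loose red anodised jig block, 50 x 50 x 40 mm, with a hole in its top. Origin: centre of its underside. Leave alone.
- parts_cup: Loose clear polycarbonate cup, 60 mm across the rim, 55 mm high. Origin: centre of its underside. Leave alone.
- shim_ring: Loose steel ring shim, 44 mm outside, 24 mm inside, 6 mm thick, on the bench. Origin: centre of its underside. Leave alone.
Things that resemble listed ones, but are neither listed nor needed, are in the scene too. Several things have the shape of the selector; the one meant has the colours described above.

How it is judged:
By the outcome, as a careful person would: the job done as asked, in the order asked, and still so for the second after the job is handed in, with the robot touching nothing.
It also fails if it takes over 45 s, if anything falls off the work surface, if the arm or the gripper's body presses on something with over 40 N, if the wrist force passes 120 N, or if a joint passes its speed limit or range.

## Robot

A 6-joint arm with a two-finger parallel gripper is mounted at the origin on the work surface. World frame = base frame: x ahead of the robot, y to its left, z up, the work surface at z = 0. Lengths are in m, angles in rad, forces in N, time in s.
With the tool pointing down it reaches from about 0.35 to 0.775 m from the base axis. Payload 5.5 kg.
Tool frame: the origin (TCP) lies on the centre line of the jaws, within the pads' length; the fingertips stand 11 mm ahead of it and the grasp point (between the pads) lies 8 mm behind it; z points along the fingers, y is the direction in which the jaws open and shut (so a half turn about z gives the same grasp; the last joint's range is limited). The gripper opens to 85 mm and grips with 20 to 120 N. Pads are 22 mm wide; open, the fingers measure 114 mm over their backs; the gripper's body (76 mm by 85 mm) begins 54 mm behind the grasp point. The pads swing forward as they close: fully open they stand 13 mm farther back than shut.
Start: joints at [-1.35, 0.313, 0.046, 1.304, 0, 1.431], TCP at [0.203, -0.538, 0.242] pointing down, gripper open.
Joint ranges: [-2.76, 2.76], [-0.86, 1.69], [-1.03, 1.26], [-2.2, 2.34], [-1.47, 1.5], [-3.14, 3.14]. Speed limits (rad/s): [2.57, 2.57, 3.14, 3.14, 3.14, 3.14].

## Interface

Orientations are given as a unit quaternion [w, x, y, z].
In Python, from workcell import env, imaging, order gives the robot as it stands. The module is installed in compiled form; this text tells all that it offers.
- The arm moves only by the tool move_arm, never from a script. Its argument "deltas" is one flat list of numbers, 7 for each row, row after row: the gripper's target within -1 to 1 (shut at 1, half-way at 0, fully open at -1), then the shift along the tool's x, y, z in m, then the turn, a rotation vector about the tool's x, y, z in degrees. In form: [jaw, tx, ty, tz, ax, ay, az, jaw, tx, ty, tz, ax, ay, az, ...]. A call has 1 to 10 rows; each row shifts and turns the commanded pose from where the row before left it, along the tool's axes as they then stand; what a row does not reach is not made up. A row lasts 1/8 s, in which the tool goes at most 62.5 mm and 10.7 degrees, less where a joint would pass 70% of its speed; a pose out of reach is approached as far as the arm can. A call is refused whole if a number of a shift passes 0.0625 or a number of a turn 10.7, either way. A call with a gripper value outside its range is refused whole. The fingers move at their own pace and stop on an object; "squeeze" is the grip in N (left out, the last holds). Time passes only in rows, so rows that do not move let the fingers close. It gives the time, the measured TCP pose, the force and the opening at its end, in the units of the state.
- env.get_state(): the state, without advancing time (a new reading comes with each control period).
- imaging.read_camera(name): name is "scene" or "top" or "wrist"; returns a dict with "img" (400x640x3 uint8, red, green, blue), "z_map" (400x640 float32, m along the optical axis (not along the pixel's ray), 0 where there is no reading), "fx", "fy", "cx", "cy" (pixels), "dist" ([k1, k2, p1, p2, k3] as OpenCV has them; the pictures are not rectified), "rvec" (rotation vector, rad) and "tvec" (3), from world to camera coordinates, as OpenCV has them. Camera axes: x right, y down, z forward; pixel columns grow to the right and rows downward; lengths in m; the calibration is good to about 2 mm. A picture is of the moment at which its call begins.
- order.hand_in(): hands the job in, once; it reports no verdict.
Trained networks look in a picture, given as the dict that the camera call returned (one of the last four; its "shot" number tells which), for a name from the list of things; names that differ only in an ending like _2 or _b are one class to them, and where a whole thing is asked for, a point or a joint stands for the part that bears it (a point fixed in the world has none). Each returns a list of dicts, best first, with "confidence" (0 to 1); they miss things now and then, are a little off and sometimes report something else, mostly with a low value. They report only what shows in the picture. A call takes as long as a camera call. They do not tell look-alikes from the thing itself.
- imaging.recognise(picture, thing): "centre" ([column, row] in pixels, amid what is visible of it).
- imaging.cut_out(picture, thing): "mask" (400x640 bool, what is visible of it) and "centre" ([column, row] in pixels, amid what is visible of it).
The state is a dict: "clock": time; "joint_pos": joint angles; "qvel": joint speeds; "tau": joint torques, N m; "tcp_pos": TCP position; "orientation": TCP orientation; "wrist_force": force on the tool from outside, world axes, zero at the start; "ft_torque": the same for the moment, N m; "finger_gap": finger opening in m.
Only numpy, scipy, OpenCV 4.12 (cv2) and the standard library are available. Lean on these libraries where they do the work, as an engineer would, in place of code of your own. Each camera call takes 0.05 s, during which the arm holds its last target.

## Working session

There is one attempt and no reset: what is moved stays moved. The work goes in short steps, Python scripts to look and compute and a tool call to move; the robot and the scene stay as the last step left them, time stands still between calls to the robot, and variables do not carry over. Pictures are saved under pics/ and viewed, and the job is handed in when it is done.

Besides the shell and the picture viewer there is one more tool, called after "Emit:" as name(argument=value, ...) on one line, values as JSON. move_arm: Moves the arm, as the interface text tells. Its arguments: {"type":"object","properties":{"deltas":{"type":"array"},"squeeze":{"type":"number"}},"required":["deltas"]}

```bash
mkdir -p pics; python3 - <<'E'
from workcell import env, imaging
import cv2
s=env.get_state(); print(s)
for n in ["scene","top"]:
    p=imaging.read_camera(n)
    cv2.imwrite(f"pics/{n}0.png",p["img"][:,:,::-1])
    print(n,p["shot"],p["fx"],p["fy"],p["cx"],p["cy"],p["dist"],p["rvec"],p["tvec"])
    for t in ["selector","knob","switch_box"]:
        for d in imaging.recognise(p,t): print(t,d["centre"],d["confidence"])
E
```

```text
{'clock': 0.0, 'joint_pos': array([-1.34961829e+00,  3.13976081e-01,  4.49558059e-02,  1.30357010e+00,
        8.09654252e-06,  1.43120788e+00]), 'qvel': array([ 2.46441720e-04,  3.30654890e-05,  1.20503988e-03, -2.19075576e-04,
       -1.15980083e-03,  4.56891137e-04]), 'tau': array([-1.24227216e-05, -4.80634725e+01,  2.98529327e+01,  1.94777007e-02,
       -1.71615034e-04, -1.50108853e-06]), 'tcp_pos': array([ 0.2028611 , -0.53750328,  0.24141319]), 'orientation': array([-8.96443696e-04,  9.83774614e-01,  1.79406536e-01, -3.25388989e-05]), 'wrist_force': array([-0.1539476 , -0.11449453, -0.21673276]), 'ft_torque': array([-0.04099563, -0.04351657, -0.02334041]), 'finger_gap': 0.08517079997515013}
scene 1 464.4951063733291 464.4951063733291 326.22822775241553 199.137508405033 [-0.03370212  0.          0.          0.          0.        ] [ 0.75351857  2.60843265 -1.0987852 ] [ 0.40682535 -0.13881646  1.53223751]
selector [451.0, 274.0] 0.7
selector [314.6, 245.5] 0.67
selector [365.8, 253.7] 0.26
knob [458.6, 245.3] 0.93
knob [326.7, 226.5] 0.85
switch_box [298.6, 192.7] 0.68
top 2 459.19920277921 459.19920277921 315.88169881973954 202.5698807358574 [0.04590235 0.         0.         0.         0.        ] [ 2.20500193 -2.17328049  0.07732663] [0.05693299 0.52932802 1.06623295]
selector [173.3, 273.9] 0.76
selector [293.7, 170.4] 0.75
selector [313.8, 252.1] 0.28
knob [267.4, 175.7] 0.96
knob [158.3, 274.3] 0.92
switch_box [377.7, 207.8] 0.72
```

View pics/scene0.png

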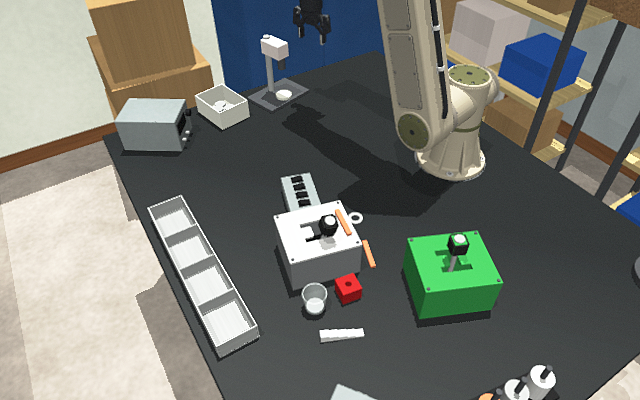

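View pics/top0.png

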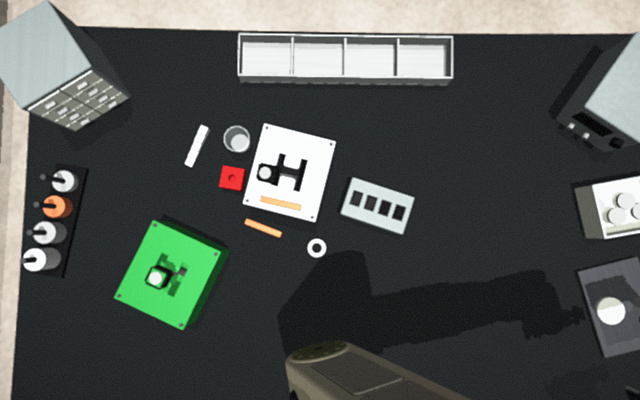

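The selector candidates in the top view are the grey/aluminium one at (290,172) and the green one at (172,274). The grey one fits: it has the aluminium deck, the copper bar on it and the switch box to its right. I'll confirm with an enlarged crop and measure it.

```bash
cat > h.py <<'E'
import numpy as np, cv2
def cam(p):
    R=cv2.Rodrigues(np.array(p["rvec"],float))[0]; t=np.array(p["tvec"],float).reshape(3)
    K=np.array([[p["fx"],0,p["cx"]],[0,p["fy"],p["cy"]],[0,0,1]]); return R,t,K,np.array(p["dist"],float)
def cloud(p):
    R,t,K,d=cam(p); v,u=np.mgrid[0:400,0:640]
    n=cv2.undistortPoints(np.stack([u,v],-1).reshape(-1,1,2).astype(float),K,d).reshape(400,640,2)
    z=p["z_map"][...,None]; c=np.concatenate([n*z,z],-1)
    w=(c-t)@R; w[p["z_map"]==0]=np.nan; return w
def proj(p,X):
    R,t,K,d=cam(p); return cv2.projectPoints(np.array(X,float).reshape(-1,1,3),R,t,K,d)[0].reshape(-1,2)
E
python3 - <<'E'
from h import *; from workcell import imaging
p=imaging.read_camera("top"); w=cloud(p)
cv2.imwrite("pics/crop1.png",cv2.resize(p["img"][100:260,200:420,::-1],None,fx=3.5,fy=3.5,interpolation=cv2.INTER_CUBIC))
sub=np.zeros((400,640),bool); sub[100:235,225:345]=1
m=sub&(abs(w[...,2]-.110)<.006)
P=w[m]; print(m.sum(),np.median(P[:,2]))
r=cv2.minAreaRect((P[:,:2]*1000).astype(np.float32)); print(r); print(cv2.boxPoints(r))
k=sub&(w[...,2]>.14)&(w[...,2]<.2); Q=w[k]; print(len(Q),Q.mean(0),Q.min(0),Q.max(0))
top=Q[Q[:,2]>Q[:,2].max()-.012]
print(cv2.minAreaRect((top[:,:2]*1000).astype(np.float32)))
for d in imaging.cut_out(p,"knob"):
    W=w[d["mask"]]; print(d["confidence"],d["centre"],np.nanmedian(W,0),d["mask"].sum())
for t in ["switch_box","bar_on_deck","parts_cup","jig_block"]:
    for d in imaging.cut_out(p,t)[:2]:
        W=w[d["mask"]]; print(t,d["confidence"],d["centre"],np.nanpercentile(W,[3,50,97],axis=0).round(3).tolist())
E
```

```text
4856 0.11100028579189308
((588.09912109375, 124.8984375), (160.29490661621094, 180.39608764648438), 76.46353149414062)
[[481.64703  68.08952]
 [657.0319   25.86525]
 [694.5512  181.70735]
 [519.1663  223.93163]]
415 [0.57623046 0.16342568 0.17524795] [0.55595375 0.14042469 0.14771976] [0.59673703 0.18764568 0.18668821]
((576.6660766601562, 167.03985595703125), (36.191139221191406, 37.313175201416016), 77.6652603149414)
0.72 [159.5, 276.7] [0.36624467 0.37150016 0.18317387] 538
0.57 [269.1, 175.6] [0.57783553 0.16031473 0.17677168] 459
switch_box 0.72 [379.6, 207.7] [[0.471, -0.145, 0.017], [0.521, -0.074, 0.051], [0.573, -0.002, 0.061]]
switch_box 0.58 [262.0, 227.1] [[0.453, 0.153, 0.007], [0.469, 0.191, 0.011], [0.485, 0.229, 0.015]]
bar_on_deck 0.56 [281.8, 201.0] [[0.507, 0.101, 0.112], [0.52, 0.14, 0.121], [0.532, 0.182, 0.124]]
parts_cup 0.58 [238.4, 142.0] [[0.644, 0.224, 0.002], [0.676, 0.254, 0.021], [0.696, 0.275, 0.058]]
jig_block 0.75 [230.6, 180.2] [[0.557, 0.235, 0.011], [0.581, 0.259, 0.04], [0.606, 0.285, 0.044]]
jig_block 0.34 [273.3, 176.3] [[0.562, 0.142, 0.153], [0.574, 0.149, 0.171], [0.586, 0.154, 0.183]]
```

View pics/crop1.png

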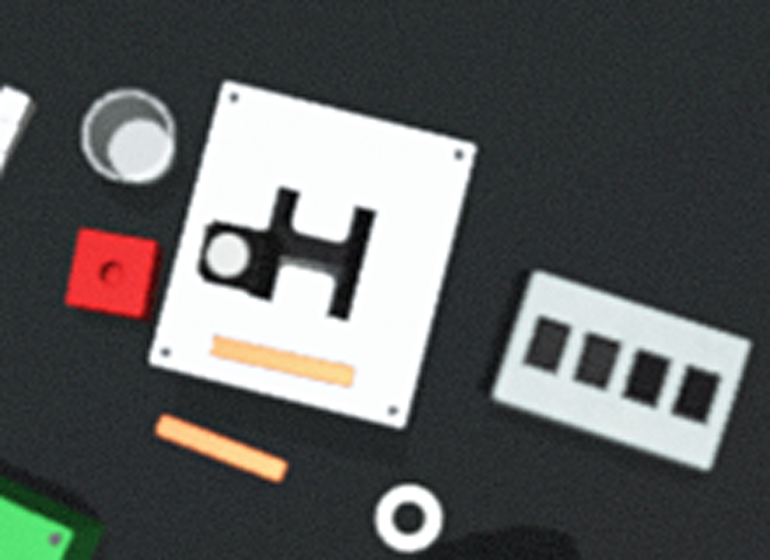

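The crop confirms the grey housing with white deck and H gate, with the knob over the left leg. Next I fit the lever angles from depth.

```bash
cat >> h.py <<'E'
from scipy.spatial.transform import Rotation as Rot
from scipy.optimize import minimize
G=np.array([.588,.125,.110]); YAW=-np.deg2rad(13.54)
RH=Rot.from_euler('z',YAW).as_matrix()
PIV=np.array([G[0],G[1],.015])
def lever(f,c): return RH@Rot.from_euler('y',f).as_matrix()@Rot.from_euler('x',c).as_matrix()
def fitlever(p,x0=(0,0)):
    w=cloud(p).reshape(-1,3); w=w[~np.isnan(w).any(1)]
    l=(w-PIV)@RH; Q=l[(abs(l[:,0])<.07)&(abs(l[:,1])<.075)&(l[:,2]>.12)&(l[:,2]<.176)]
    M=Rot
    def cost(v):
        A=Rot.from_euler('y',v[0]).as_matrix()@Rot.from_euler('x',v[1]).as_matrix()
        q=Q@A-np.array([0,0,.150]); d=np.abs(q)-np.array([.019,.019,.018])
        s=np.linalg.norm(np.maximum(d,0),axis=1)+np.minimum(d.max(1),0)
        return np.minimum(np.abs(s),.008).mean()
    best=min((minimize(cost,[a,b],method='Nelder-Mead') for a in (-.25,-.1,0,.1,.25) for b in (-.25,0,.25)),key=lambda r:r.fun)
    return best.x,best.fun,len(Q)
E
python3 - <<'E'
from h import *; from workcell import imaging
for n in ("top","scene"):
    p=imaging.read_camera(n); print(n,fitlever(p))
    (f,c),_,_=fitlever(p); A=lever(f,c)
    print("knob",PIV+A@[0,0,.15], RH.T@(A@[0,0,.15]))
    im=p["img"][:,:,::-1].copy()
    for sz in(-.018,.018):
        q=proj(p,[PIV+A@[a*.019,b*.019,.15+sz] for a,b in((1,1),(1,-1),(-1,-1),(-1,1))])
        cv2.polylines(im,[np.int32(q*16)],True,(0,0,255) if sz>0 else(255,0,0),1,4,4)
    d=proj(p,[G+RH@[a*.09,b*.08,0] for a,b in((1,1),(1,-1),(-1,-1),(-1,1))]); cv2.polylines(im,[np.int32(d*16)],True,(0,255,0),1,4,4)
    for y in(.025,-.025): 
        q=proj(p,[G+RH@[-.03,y,0],G+RH@[.03,y,0]]); cv2.polylines(im,[np.int32(q*16)],False,(255,0,255),1,4,4)
    c0=d.mean(0).astype(int); im=im[c0[1]-70:c0[1]+70,c0[0]-80:c0[0]+80]
    cv2.imwrite(f"pics/fit_{n}.png",cv2.resize(im,None,fx=4,fy=4,interpolation=cv2.INTER_CUBIC))
E
python3 -c "
import cv2,numpy as np
cv2.imwrite('pics/fit.png',cv2.resize(np.hstack([cv2.imread('pics/fit_top.png'),cv2.imread('pics/fit_scene.png')]),(800,350)))"
```

```text
top (array([-0.13042246, -0.24206267]), np.float64(0.001814895038667361), 412)
knob [0.57800531 0.16439065 0.15939004] [-0.01893921  0.03595585  0.14439004]
scene (array([-0.1323644 , -0.24160864]), np.float64(0.0014019608083895637), 354)
knob [0.57771516 0.1643925  0.15936915] [-0.01922172  0.03588973  0.14436915]
```

View pics/fit.png

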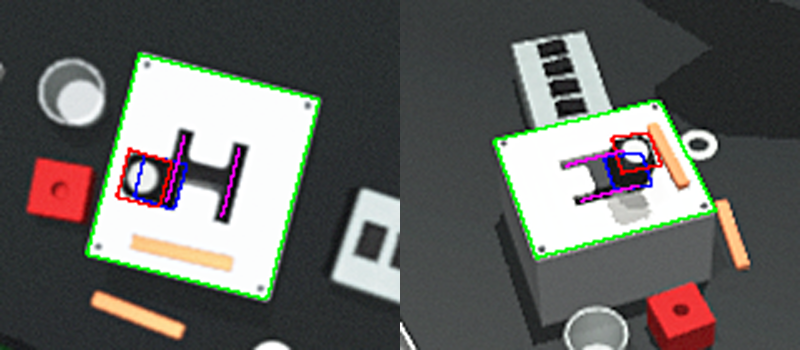

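Both views agree: fore ≈ -0.13, cross ≈ -0.24, so the knob is at local (-19, +36) mm. First I shut the gripper, turn it and raise.

Emit:
move_arm(deltas=[1,0,0,-0.004,0,0,-9.3,1,0,0,-0.004,0,0,-9.3,1,0,0,-0.004,0,0,-9.3,1,0,0,-0.004,0,0,-9.3,1,0,0,-0.004,0,0,-9.3,1,0,0,-0.004,0,0,-9.3], squeeze=20)

```text
clock: 1.55
tcp_pos: [0.203, -0.538, 0.2665]
orientation: [0.0, 0.784, 0.621, -0.0]
wrist_force: [0.3, -0.8, 0.3]
finger_gap: 0.0001
```

Emit:
move_arm(deltas=[1,0.048,0.009,0,0,0,0,1,0.048,0.009,0,0,0,0,1,0.048,0.009,0,0,0,0,1,0.048,0.009,0,0,0,0,1,0.048,0.009,0,0,0,0,1,0.048,0.009,0,0,0,0,1,0.048,0.009,0,0,0,0,1,0.048,0.009,0,0,0,0])

```text
clock: 2.55
tcp_pos: [0.3633, -0.1802, 0.2666]
orientation: [0.001, 0.786, 0.619, 0.0]
wrist_force: [0.2, -0.3, 0.3]
finger_gap: 0.0001
```

Emit:
move_arm(deltas=[1,0.048,0.009,0,0,0,0,1,0.048,0.009,0,0,0,0,1,0.048,0.009,0,0,0,0,1,0.048,0.009,0,0,0,0,1,0.048,0.009,0,0,0,0,1,0.048,0.009,0,0,0,0,1,0.048,0.009,0,0,0,0,1,0,0,0,0,0,0,1,0,0,0,0,0,0])

```text
clock: 3.68
tcp_pos: [0.5023, 0.1304, 0.2661]
orientation: [-0.0, 0.785, 0.619, -0.0]
wrist_force: [0.1, 0.0, 0.1]
finger_gap: 0.0001
```

Emit:
move_arm(deltas=[1,0.026,0.002,0,0,0,0,1,0.026,0.002,0,0,0,0,1,0,0,0.03,0,0,0,1,0,0,0,0,0,0])

```text
clock: 4.18
tcp_pos: [0.517, 0.1786, 0.2345]
orientation: [-0.001, 0.786, 0.618, -0.002]
wrist_force: [-0.9, 0.4, 0.0]
finger_gap: -0.0003
```

```bash
cat > look.py <<'E'
import sys
from h import *; from workcell import imaging, env
s=env.get_state(); l=RH.T@(s["tcp_pos"]-[G[0],G[1],0]); print("tcp local",l.round(4),"F local",(RH.T@s["wrist_force"]).round(1),"t",s["clock"],"qmax",s["joint_pos"].round(2))
ims=[]
for n in ("scene","top"):
    p=imaging.read_camera(n); r=fitlever(p); print(n,r)
    (f,c)=r[0]
    im=p["img"][:,:,::-1]
    a=proj(p,[G+[0,0,.06]])[0].astype(int)
    ims.append(cv2.resize(im[max(a[1]-75,0):a[1]+75,a[0]-70:a[0]+70],(400,428),interpolation=cv2.INTER_CUBIC))
    w=cloud(p); ll=(w-[G[0],G[1],0])@RH
    d=ll-l
    m=(abs(d[...,0])<.03)&(abs(d[...,1])<.03)&(d[...,2]>-.03)&(d[...,2]<.02)&(d[...,2]>-.014)
    if m.sum(): print("finger pts rel tcp pct",np.percentile(ll[m]-l,[1,50,99],axis=0).round(3).tolist())
cv2.imwrite(sys.argv[1],np.hstack(ims))
E
python3 look.py pics/a1.png
```

```text
tcp local [-0.0815  0.0355  0.2345] F local [-1.   0.1  0. ] t 4.175 qmax [ 0.19  0.26 -0.04  1.27 -0.    1.99]
scene (array([-0.13435565, -0.2420136 ]), np.float64(0.0015069561239438485), 355)
finger pts rel tcp pct [[-0.013, -0.004, -0.01], [0.003, 0.011, 0.007], [0.014, 0.016, 0.019]]
top (array([-0.13076043, -0.24420148]), np.float64(0.0017148642615501762), 284)
```

View pics/a1.png

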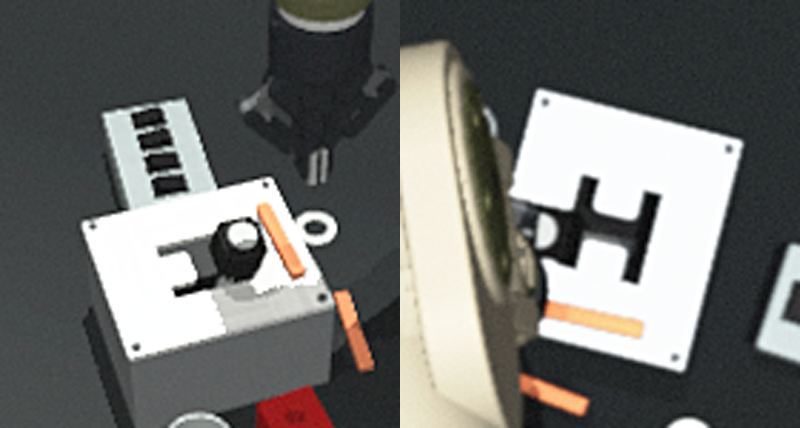

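The finger linkage flares along the jaw axis, so I'll turn 90° before pushing forward. That keeps the narrow side towards the knob, and then I lower behind it.

Emit:
move_arm(deltas=[1,0,0,0,0,0,-10,1,0,0,0,0,0,-10,1,0,0,0,0,0,-10,1,0,0,0,0,0,-10,1,0,0,0,0,0,-10,1,0,0,0,0,0,-10,1,0,0,0,0,0,-10,1,0,0,0,0,0,-10,1,0,0,0,0,0,-10,1,0,0,0,0,0,0])

```text
clock: 5.52
tcp_pos: [0.5192, 0.1795, 0.2377]
orientation: [0.001, 0.119, 0.993, 0.0]
wrist_force: [0.4, -0.7, 1.0]
finger_gap: 0.0001
```

Emit:
move_arm(deltas=[1,0,0,0.025,0,0,0,1,0,0,0.025,0,0,0,1,0,0,0.0235,0,0,0,1,0,0,0,0,0,0])

```text
clock: 6.02
tcp_pos: [0.5176, 0.1795, 0.1618]
orientation: [-0.001, 0.119, 0.993, -0.001]
wrist_force: [-0.6, -1.2, -0.3]
finger_gap: -0.0004
```

```bash
python3 look.py pics/a2.png
```

```text
tcp local [-0.0812  0.0365  0.1618] F local [-0.3 -1.4 -0.3] t 6.025 qmax [ 0.19  0.3  -0.17  1.1  -0.    0.43]
scene (array([-0.13453794, -0.24358206]), np.float64(0.001382286550779462), 358)
finger pts rel tcp pct [[-0.008, -0.002, -0.013], [0.006, 0.012, 0.006], [0.011, 0.018, 0.019]]
top (array([-0.13367661, -0.24461268]), np.float64(0.001874578165523821), 329)
```

View pics/a2.png

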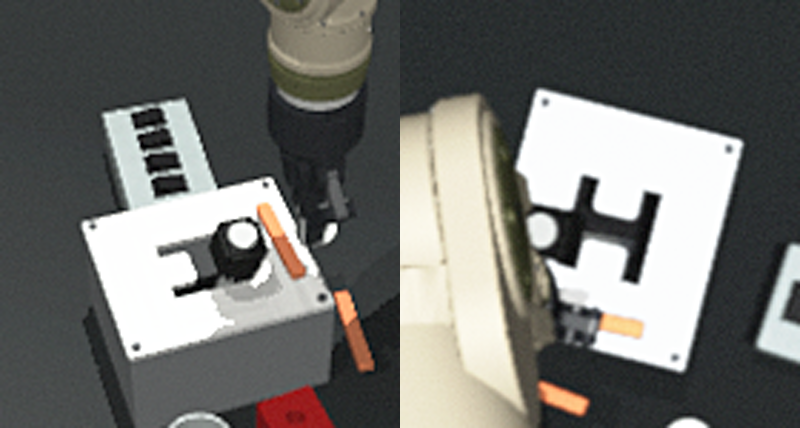

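Emit:
move_arm(deltas=[1,-0.007,0,0,0,0,0,1,-0.007,0,0,0,0,0,1,-0.005,0,0,0,0,0,1,-0.005,0,0,0,0,0,1,-0.005,0,0,0,0,0,1,-0.005,0,0,0,0,0,1,-0.005,0,0,0,0,0,1,-0.005,0,0,0,0,0,1,-0.004,0,0,0,0,0,1,0,0,0,0,0,0])

```text
clock: 7.38
tcp_pos: [0.5658, 0.1687, 0.1627]
orientation: [0.0, 0.118, 0.993, -0.0]
wrist_force: [-0.7, -0.1, 0.4]
finger_gap: -0.0001
```

```bash
python3 look.py pics/a3.png
```

```text
tcp local [-0.0319  0.0373  0.1627] F local [-0.7 -0.3  0.4] t 7.375 qmax [ 0.15  0.38 -0.06  1.13 -0.    0.39]
scene (array([-0.02114491, -0.24573956]), np.float64(0.0021018649243188118), 403)
finger pts rel tcp pct [[-0.011, -0.014, -0.011], [0.017, 0.013, 0.011], [0.03, 0.022, 0.02]]
top (array([-0.02571198, -0.24503892]), np.float64(0.0005909001581624869), 65)
finger pts rel tcp pct [[0.023, -0.023, -0.014], [0.027, -0.021, -0.003], [0.029, -0.019, 0.006]]
```

View pics/a3.png

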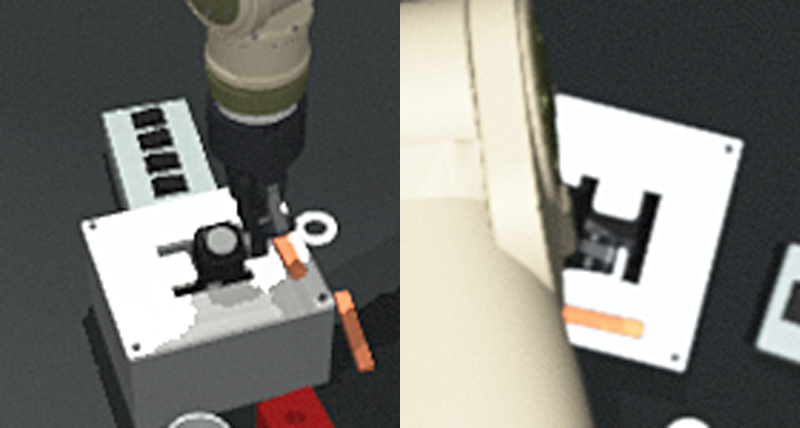

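Fore is about -0.02 now. I'll push 3 mm more, then back off and raise.

Emit:
move_arm(deltas=[1,-0.003,0,0,0,0,0,1,0,0,0,0,0,0,1,0.02,0,0,0,0,0,1,0.02,0,0,0,0,0,1,0,0,-0.03,0,0,0,1,0,0,-0.04,0,0,0,1,0,0,0,0,0,0])

```text
clock: 8.35
tcp_pos: [0.5317, 0.1777, 0.2364]
orientation: [0.004, 0.118, 0.993, 0.001]
wrist_force: [0.1, -0.2, 0.5]
finger_gap: 0.0001
```

```bash
python3 look.py pics/a4.png
```

```text
tcp local [-0.0671  0.0381  0.2364] F local [ 0.1 -0.2  0.5] t 8.35 qmax [ 0.18  0.28 -0.01  1.27 -0.    0.42]
scene (array([-0.00373276, -0.24579487]), np.float64(0.0014136925514120333), 343)
finger pts rel tcp pct [[-0.008, -0.004, -0.012], [0.006, 0.012, 0.007], [0.011, 0.018, 0.02]]
top (array([ 0.00180996, -0.24428124]), np.float64(0.0017923812530296819), 411)
```

View pics/a4.png

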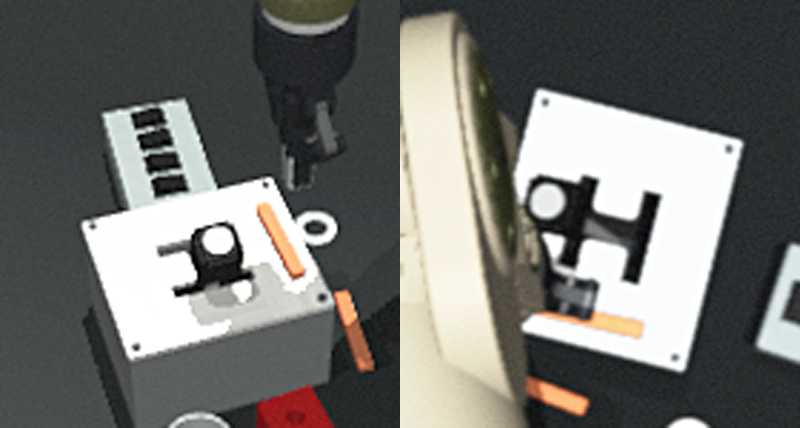

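Fore is about 0. Now I turn back and go to the knob's left side.

Emit:
move_arm(deltas=[1,0,0,0,0,0,10,1,0,0,0,0,0,10,1,0,0,0,0,0,10,1,0,0,0,0,0,10,1,0,0,0,0,0,10,1,0,0,0,0,0,10,1,0,0,0,0,0,10,1,0,0,0,0,0,10,1,0,0,0,0,0,10,1,0,0,0,0,0,0])

```text
clock: 9.7
tcp_pos: [0.5288, 0.1772, 0.2313]
orientation: [-0.0, 0.785, 0.62, -0.001]
wrist_force: [-0.4, -0.3, 0.3]
finger_gap: 0.0002
```

Emit:
move_arm(deltas=[1,0.03,0,0,0,0,0,1,0.03,0.017,0,0,0,0,1,0,0.025,0,0,0,0,1,0,0.025,0,0,0,0,1,0,0,0,0,0,0])

```text
clock: 10.32
tcp_pos: [0.6095, 0.2195, 0.2311]
orientation: [-0.0, 0.785, 0.62, -0.001]
wrist_force: [0.5, 0.5, -0.4]
finger_gap: -0.0
```

```bash
python3 look.py pics/a5.png
```

```text
tcp local [-0.0013  0.0969  0.2311] F local [ 0.4  0.6 -0.4] t 10.325 qmax [ 0.22  0.46  0.24  1.35 -0.    2.03]
scene (array([-0.00300948, -0.24607489]), np.float64(0.0012709491521469916), 229)
finger pts rel tcp pct [[-0.014, -0.004, -0.009], [0.002, 0.011, 0.007], [0.014, 0.015, 0.02]]
top (array([ 0.00193268, -0.24549296]), np.float64(0.0017177137683474025), 433)
finger pts rel tcp pct [[-0.015, -0.009, -0.005], [-0.007, -0.008, 0.003], [0.0, -0.001, 0.015]]
```

View pics/a5.png

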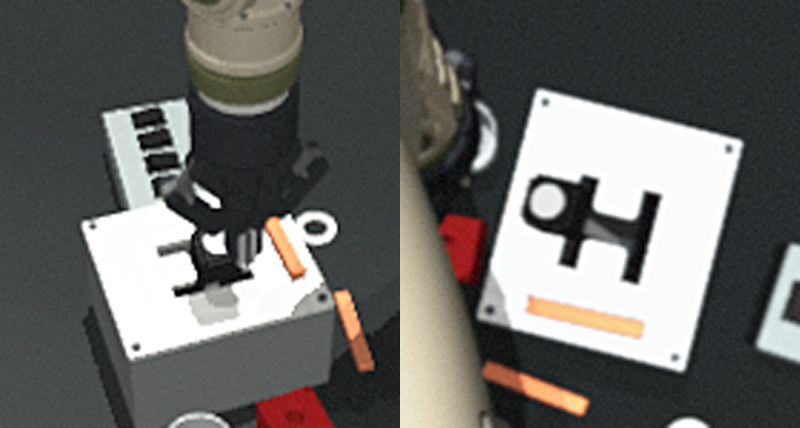

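Emit:
move_arm(deltas=[1,0,0,0.024,0,0,0,1,0,0,0.024,0,0,0,1,0,0,0.024,0,0,0,1,0,0,0,0,0,0,1,-0.007,0,0,0,0,0,1,-0.007,0,0,0,0,0,1,-0.006,0,0,0,0,0,1,-0.006,0,0,0,0,0,1,-0.006,0,0,0,0,0,1,0,0,0,0,0,0])

```text
clock: 11.68
tcp_pos: [0.6012, 0.1886, 0.161]
orientation: [0.0, 0.786, 0.619, 0.0]
wrist_force: [0.1, -0.5, 0.2]
finger_gap: -0.0004
```

```bash
python3 look.py pics/a6.png
```

```text
tcp local [-0.0021  0.0649  0.161 ] F local [ 0.2 -0.5  0.2] t 11.675 qmax [ 0.18  0.45  0.05  1.17 -0.    1.98]
scene (array([-0.04036762, -0.34694414]), np.float64(0.004112050790304228), 87)
finger pts rel tcp pct [[-0.013, -0.022, -0.014], [0.005, 0.01, 0.005], [0.021, 0.015, 0.02]]
top (array([ 0.00179705, -0.22974397]), np.float64(0.0016327685175488585), 371)
finger pts rel tcp pct [[-0.017, -0.03, -0.01], [-0.009, -0.022, 0.017], [0.021, -0.012, 0.02]]
```

View pics/a6.png

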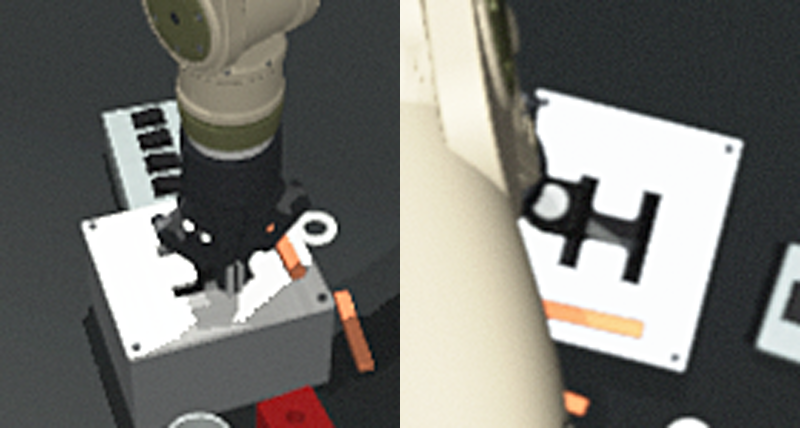

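Emit:
move_arm(deltas=[1,-0.006,0,0,0,0,0,1,-0.006,0,0,0,0,0,1,-0.006,0,0,0,0,0,1,-0.006,0,0,0,0,0,1,-0.006,0,0,0,0,0])

```text
clock: 12.4
tcp_pos: [0.594, 0.1593, 0.1608]
orientation: [0.0, 0.786, 0.619, -0.0]
wrist_force: [0.5, 1.2, 1.1]
finger_gap: 0.0004
```

Emit:
move_arm(deltas=[1,-0.006,0,0,0,0,0,1,-0.006,0,0,0,0,0,1,-0.006,0,0,0,0,0,1,-0.006,0,0,0,0,0])

```text
clock: 12.9
tcp_pos: [0.5884, 0.1361, 0.1608]
orientation: [0.0, 0.785, 0.619, 0.0]
wrist_force: [0.8, 1.3, 2.4]
finger_gap: -0.0001
```

Emit:
move_arm(deltas=[1,-0.004,0,0,0,0,0,1,-0.004,0,0,0,0,0,1,0,0,0,0,0,0])

```text
clock: 13.28
tcp_pos: [0.5863, 0.1282, 0.1605]
orientation: [0.0, 0.786, 0.619, -0.001]
wrist_force: [-0.1, 0.5, -0.5]
finger_gap: -0.0001
```

```bash
python3 look.py pics/a7.png
```

```text
tcp local [-0.0024  0.0027  0.1605] F local [-0.2  0.4 -0.5] t 13.275 qmax [ 0.08  0.4  -0.04  1.14 -0.    1.89]
scene (array([-0.05226727,  0.02660741]), np.float64(0.002652621037963962), 162)
finger pts rel tcp pct [[-0.012, -0.025, -0.012], [0.006, 0.01, 0.004], [0.021, 0.015, 0.019]]
top (array([0.03016351, 0.30455755]), np.float64(0.0017306278805858566), 105)
```

View pics/a7.png

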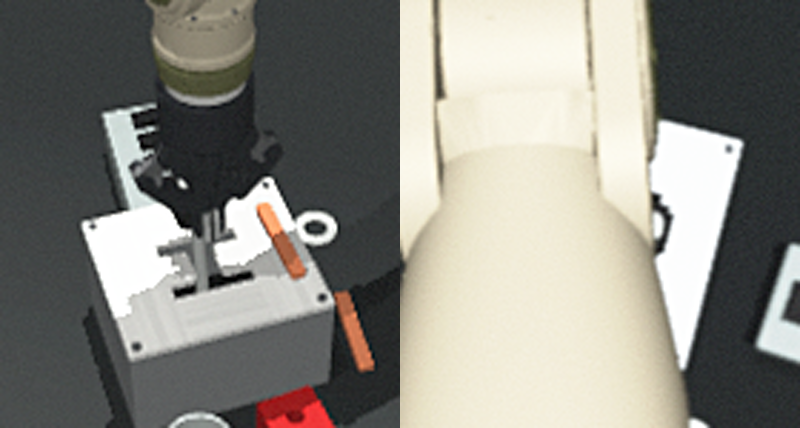

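Emit:
move_arm(deltas=[1,-0.003,0,0,0,0,0,1,-0.003,0,0,0,0,0])

```text
clock: 13.62
tcp_pos: [0.585, 0.123, 0.1604]
orientation: [-0.0, 0.785, 0.619, -0.0]
wrist_force: [0.3, 1.3, -0.8]
finger_gap: -0.0002
```

Emit:
move_arm(deltas=[1,-0.002,0,0,0,0,0,1,0,0,0,0,0,0])

```text
clock: 13.88
tcp_pos: [0.5846, 0.1207, 0.1607]
orientation: [0.0, 0.786, 0.619, -0.0]
wrist_force: [-0.0, -0.1, -0.8]
finger_gap: 0.0002
```

```bash
python3 look.py pics/a8.png
```

```text
tcp local [-0.0023 -0.005   0.1607] F local [-0.  -0.1 -0.8] t 13.875 qmax [ 0.07  0.39 -0.05  1.14 -0.    1.88]
scene (array([-0.04474128,  0.07940327]), np.float64(0.0030376673278372244), 163)
finger pts rel tcp pct [[-0.012, -0.024, -0.012], [0.006, 0.009, 0.003], [0.021, 0.017, 0.019]]
top (array([-0.00776551,  0.38259386]), np.float64(0.0012055875716269204), 70)
```

Not at the stop yet (no force). Two more small steps.

Emit:
move_arm(deltas=[1,-0.003,0,0,0,0,0,1,0,0,0,0,0,0])

```text
clock: 14.22
tcp_pos: [0.584, 0.1179, 0.1608]
orientation: [0.0, 0.786, 0.619, 0.0]
wrist_force: [1.4, 0.9, -0.7]
finger_gap: -0.0001
```

Emit:
move_arm(deltas=[1,-0.002,0,0,0,0,0,1,0,0,0,0,0,0])

```text
clock: 14.48
tcp_pos: [0.5836, 0.116, 0.1608]
orientation: [0.0, 0.786, 0.619, 0.0]
wrist_force: [1.0, 1.4, -1.3]
finger_gap: 0.0001
```

Emit:
move_arm(deltas=[1,-0.002,0,0,0,0,0,1,0,0,0,0,0,0])

```text
clock: 14.72
tcp_pos: [0.5832, 0.1147, 0.1607]
orientation: [-0.0, 0.785, 0.619, 0.0]
wrist_force: [1.0, 4.6, -2.4]
finger_gap: -0.0001
```

```bash
python3 look.py pics/a9.png
```

```text
tcp local [-0.0023 -0.0111  0.1607] F local [-0.1  4.7 -2.4] t 14.725 qmax [ 0.06  0.38 -0.05  1.13  0.    1.87]
scene (array([-0.04842532,  0.11964373]), np.float64(0.0029998574906098044), 176)
finger pts rel tcp pct [[-0.014, -0.029, -0.012], [0.006, 0.009, 0.004], [0.021, 0.016, 0.02]]
top (array([-0.00148485,  0.26894351]), np.float64(0.000835433330312613), 26)
```

View pics/a9.png

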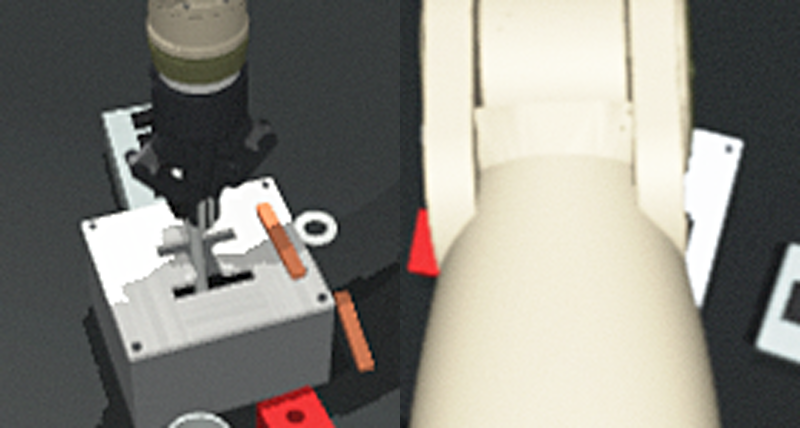

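Force has risen to 4.7 N, so the lever is at the stop. I'll back off left, raise and check.

Emit:
move_arm(deltas=[1,0.015,0,0,0,0,0,1,0.03,0,0,0,0,0,1,0,0,-0.035,0,0,0,1,0,0,-0.04,0,0,0,1,0.06,0,0,0,0,0,1,0,0,0,0,0,0])

```text
clock: 15.58
tcp_pos: [0.6083, 0.2195, 0.2361]
orientation: [0.001, 0.784, 0.62, 0.001]
wrist_force: [0.5, 0.2, -0.6]
finger_gap: -0.0002
```

```bash
python3 look.py pics/a10.png
```

```text
tcp local [-0.0024  0.0966  0.2361] F local [ 0.4  0.3 -0.6] t 15.575 qmax [ 0.22  0.46  0.24  1.36 -0.    2.03]
scene (array([-0.00268825,  0.2712633 ]), np.float64(0.0012546405955072837), 58)
finger pts rel tcp pct [[-0.014, 0.0, -0.01], [0.003, 0.012, 0.007], [0.014, 0.016, 0.019]]
top (array([0.00184569, 0.26433357]), np.float64(0.0019159072370732), 403)
finger pts rel tcp pct [[-0.014, -0.011, -0.006], [-0.007, -0.009, 0.003], [0.004, -0.004, 0.018]]
```

View pics/a10.png

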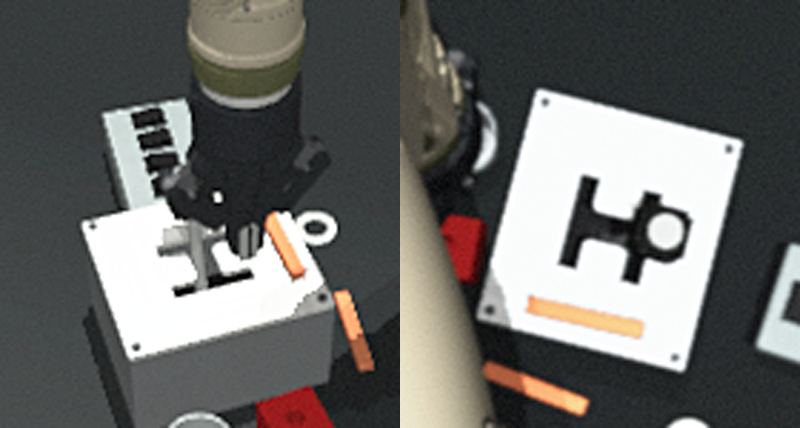

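Cross is at +0.265 (right stop) with fore 0. Now I turn and go round to the near side of the knob.

Emit:
move_arm(deltas=[1,0,0,0,0,0,-10,1,0,0,0,0,0,-10,1,0,0,0,0,0,-10,1,0,0,0,0,0,-10,1,0,0,0,0,0,-10,1,0,0,0,0,0,-10,1,0,0,0,0,0,-10,1,0,0,0,0,0,-10,1,0,0,0,0,0,-10,1,0,0,0,0,0,0])

```text
clock: 16.92
tcp_pos: [0.6073, 0.2151, 0.2356]
orientation: [-0.0, 0.119, 0.993, -0.001]
wrist_force: [-0.2, 0.6, 0.2]
finger_gap: 0.0002
```

Emit:
move_arm(deltas=[1,0.03,0,0,0,0,0,1,0.026,-0.02,0,0,0,0,1,0,-0.04,0,0,0,0,1,0,-0.04,0,0,0,0,1,0,-0.036,0,0,0,0,1,0,0,0,0,0,0,1,0,0,0,0,0,0])

```text
clock: 17.8
tcp_pos: [0.5214, 0.097, 0.2359]
orientation: [0.0, 0.119, 0.993, 0.0]
wrist_force: [-0.4, 0.1, 0.2]
finger_gap: 0.0001
```

```bash
python3 look.py pics/a11.png
```

```text
tcp local [-0.0581 -0.0428  0.2359] F local [-0.4 -0.   0.2] t 17.8 qmax [ 0.03  0.23 -0.08  1.26  0.    0.27]
scene (array([-0.00175596,  0.2678725 ]), np.float64(0.0015021481226371704), 317)
finger pts rel tcp pct [[-0.007, -0.001, -0.011], [0.005, 0.013, 0.008], [0.012, 0.018, 0.018]]
top (array([-0.25, -0.25]), np.float64(nan), 0)h.py:26: RuntimeWarning: Mean of empty slice.
  return np.minimum(np.abs(s),.008).mean()
  ret = ret.dtype.type(ret / rcount)
```

View pics/a11.png

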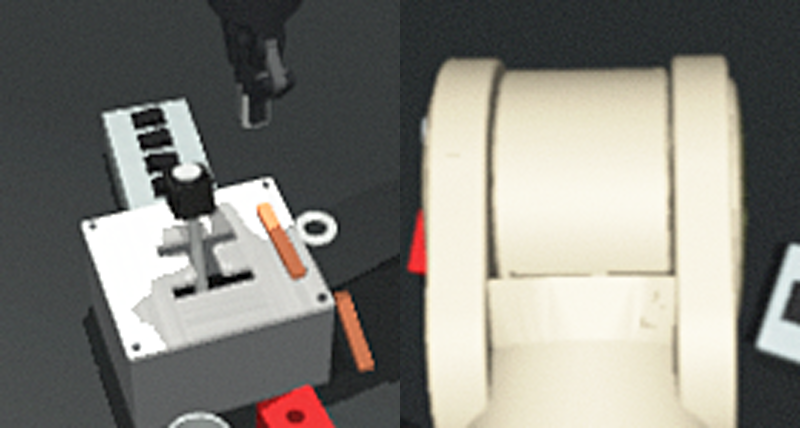

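Emit:
move_arm(deltas=[1,0,0.003,0.026,0,0,0,1,0,0.002,0.026,0,0,0,1,0,0,0.026,0,0,0,1,0,0,0,0,0,0,1,-0.007,0,0,0,0,0,1,-0.007,0,0,0,0,0,1,-0.006,0,0,0,0,0,1,-0.006,0,0,0,0,0,1,-0.006,0,0,0,0,0,1,-0.006,0,0,0,0,0])

```text
clock: 19.15
tcp_pos: [0.5594, 0.093, 0.1578]
orientation: [-0.0, 0.118, 0.993, -0.0]
wrist_force: [-2.5, -0.2, 1.8]
finger_gap: -0.0001
```

```bash
python3 look.py pics/a12.png 2>/dev/null
```

```text
tcp local [-0.0203 -0.0378  0.1578] F local [-2.4 -0.8  1.8] t 19.15 qmax [ 0.02  0.34 -0.13  1.1   0.    0.26]
scene (array([0.0514935 , 0.26537701]), np.float64(0.0022186973647613057), 380)
finger pts rel tcp pct [[-0.01, -0.023, -0.01], [0.014, 0.015, 0.008], [0.03, 0.022, 0.02]]
top (array([-0.25, -0.25]), np.float64(nan), 0)
```

View pics/a12.png

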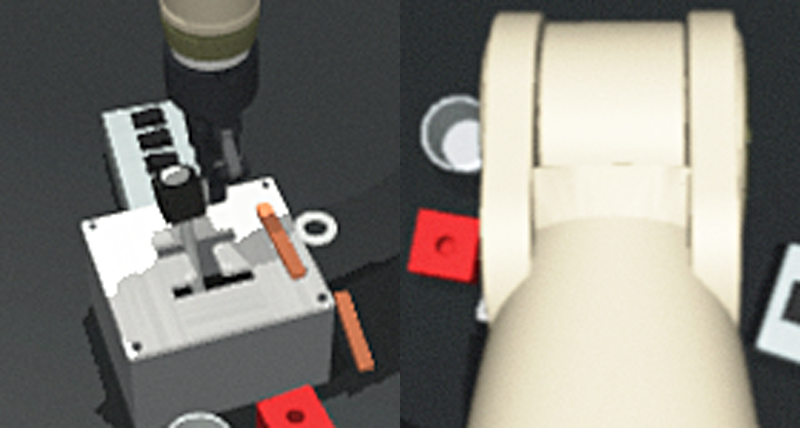

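Moving forward in the right leg, fore ≈ 0.05. Continuing.

Emit:
move_arm(deltas=[1,-0.006,0,0,0,0,0,1,-0.006,0,0,0,0,0,1,-0.006,0,0,0,0,0,1,-0.006,0,0,0,0,0])

```text
clock: 19.75
tcp_pos: [0.5823, 0.0873, 0.1573]
orientation: [-0.001, 0.118, 0.993, -0.0]
wrist_force: [-4.0, 0.1, -1.1]
finger_gap: -0.0001
```

Emit:
move_arm(deltas=[1,-0.003,0,0,0,0,0,1,-0.003,0,0,0,0,0,1,0,0,0,0,0,0])

```text
clock: 20.12
tcp_pos: [0.5893, 0.0861, 0.1577]
orientation: [0.0, 0.118, 0.993, 0.0]
wrist_force: [-0.5, -0.9, -0.7]
finger_gap: 0.0001
```

```bash
python3 look.py pics/a13.png 2>/dev/null
```

```text
tcp local [ 0.0104 -0.0375  0.1577] F local [-0.3 -1.  -0.7] t 20.125 qmax [ 0.01  0.39 -0.06  1.13 -0.    0.25]
scene (array([0.26321901, 0.26162329]), np.float64(0.0023529318058832438), 373)
finger pts rel tcp pct [[-0.009, -0.019, -0.011], [0.018, 0.014, 0.007], [0.03, 0.022, 0.019]]
top (array([-0.25, -0.25]), np.float64(nan), 0)
```

View pics/a13.png

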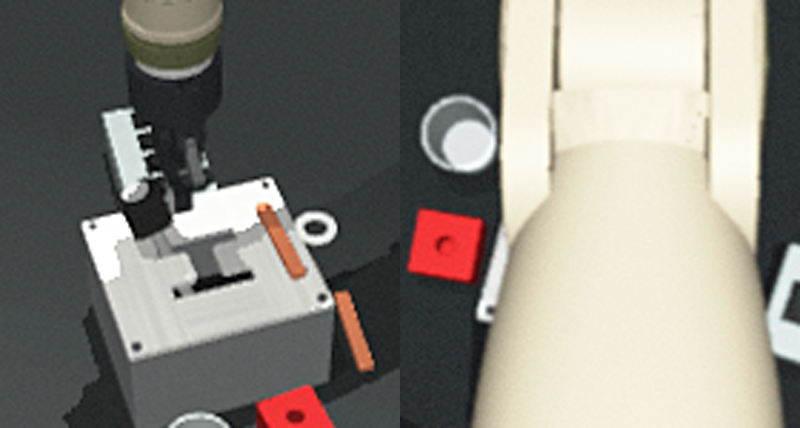

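Fore ≈ 0.26. I step on to the hard stop.

Emit:
move_arm(deltas=[1,-0.003,0,0,0,0,0,1,0,0,0,0,0,0])

```text
clock: 20.48
tcp_pos: [0.5921, 0.0854, 0.158]
orientation: [0.0, 0.118, 0.993, 0.0]
wrist_force: [-1.1, 1.3, -1.0]
finger_gap: 0.0002
```

Emit:
move_arm(deltas=[1,-0.002,0,0,0,0,0,1,0,0,0,0,0,0])

```text
clock: 20.72
tcp_pos: [0.5931, 0.0851, 0.1577]
orientation: [-0.0, 0.118, 0.993, 0.0]
wrist_force: [-3.5, 1.1, 0.0]
finger_gap: 0.0
```

Emit:
move_arm(deltas=[1,-0.002,0,0,0,0,0,1,0,0,0,0,0,0])

```text
clock: 20.98
tcp_pos: [0.5943, 0.0849, 0.1575]
orientation: [-0.001, 0.118, 0.993, 0.0]
wrist_force: [-6.8, 2.8, 0.2]
finger_gap: -0.0
```

Emit:
move_arm(deltas=[1,-0.003,0,0,0,0,0,1,0,0,0,0,0,0])

```text
clock: 21.22
tcp_pos: [0.596, 0.0845, 0.1572]
orientation: [-0.003, 0.117, 0.993, 0.0]
wrist_force: [-8.6, 2.8, 1.1]
finger_gap: -0.0003
```

```bash
python3 look.py pics/a14.png 2>/dev/null
```

```text
tcp local [ 0.0172 -0.0375  0.1572] F local [-9.   0.7  1.1] t 21.225 qmax [ 0.01  0.4  -0.03  1.14  0.    0.24]
scene (array([0.28738344, 0.26187727]), np.float64(0.002388962596900353), 358)
finger pts rel tcp pct [[-0.011, -0.019, -0.012], [0.016, 0.014, 0.009], [0.029, 0.023, 0.019]]
top (array([-0.25, -0.25]), np.float64(nan), 0)
```

Emit:
move_arm(deltas=[1,-0.003,0,0,0,0,0,1,0,0,0,0,0,0])

```text
clock: 21.58
tcp_pos: [0.5975, 0.0841, 0.1569]
orientation: [-0.004, 0.117, 0.993, 0.0]
wrist_force: [-12.8, 4.1, 4.1]
finger_gap: -0.0004
```

```bash
python3 look.py pics/a15.png 2>/dev/null
```

```text
tcp local [ 0.0188 -0.0375  0.1569] F local [-13.4   1.    4.1] t 21.575 qmax [ 0.01  0.41 -0.03  1.14  0.    0.24]
scene (array([0.29028148, 0.26019845]), np.float64(0.0021412279720159867), 345)
finger pts rel tcp pct [[-0.01, -0.019, -0.012], [0.016, 0.015, 0.008], [0.029, 0.023, 0.02]]
top (array([-0.25, -0.25]), np.float64(nan), 0)
```

Emit:
move_arm(deltas=[1,0.015,0,0,0,0,0,1,0.03,0,0,0,0,0,1,0.015,0,0,0,0,0,1,0,0,-0.04,0,0,0,1,0,0,-0.05,0,0,0,1,0,-0.05,-0.02,0,0,0,1,0.02,-0.06,0,0,0,0,1,0.02,-0.06,0,0,0,0,1,0.02,-0.06,0,0,0,0,1,0,0,0,0,0,0])

```text
clock: 22.92
tcp_pos: [0.4312, -0.1145, 0.2687]
orientation: [0.001, 0.121, 0.993, -0.001]
wrist_force: [0.1, 0.4, -0.3]
finger_gap: -0.0002
```

```bash
python3 look.py pics/a16.png 2>/dev/null; python3 - <<'E'
from h import *; from workcell import imaging
p=imaging.read_camera("top"); w=cloud(p)
cv2.imwrite("pics/top_end.png",p["img"][:,:,::-1])
for t in ["switch_box","bar_on_deck","parts_cup","jig_block"]:
    for d in imaging.cut_out(p,t)[:1]:
        W=w[d["mask"]]; print(t,d["confidence"],d["centre"],np.nanpercentile(W,50,axis=0).round(3).tolist())
E
```

```text
tcp local [-0.0964 -0.2696  0.2687] F local [ 0.   0.4 -0.3] t 22.925 qmax [-0.44  0.05 -0.21  1.31 -0.   -0.2 ]
scene (array([0.31260018, 0.26327205]), np.float64(0.001533354121981546), 297)
finger pts rel tcp pct [[-0.007, -0.002, -0.011], [0.005, 0.013, 0.007], [0.011, 0.019, 0.019]]
top (array([0.30973869, 0.25576304]), np.float64(0.0016285459637443373), 450)
switch_box 0.94 [376.2, 205.5] [0.52, -0.074, 0.051]
bar_on_deck 0.83 [280.9, 200.5] [0.52, 0.139, 0.121]
parts_cup 0.67 [240.8, 142.6] [0.676, 0.254, 0.021]
jig_block 0.91 [233.4, 175.7] [0.581, 0.259, 0.04]
```

View pics/a16.png

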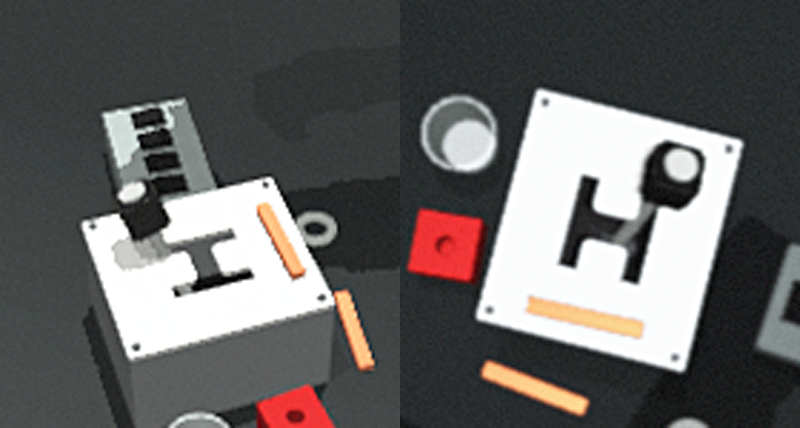

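View pics/top_end.png

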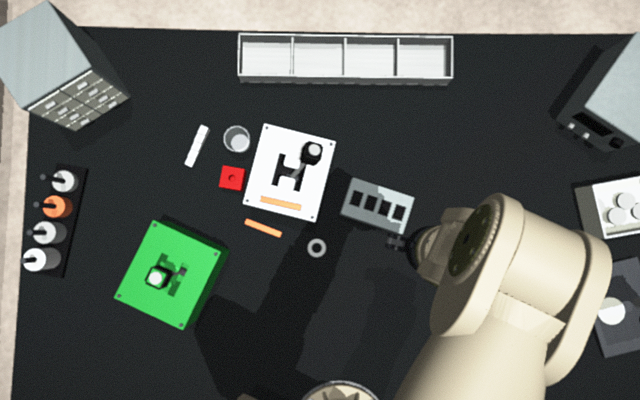

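The end view shows the knob at (312,150), over the forward end of the right leg. Fore is about 0.31, fully home. The loose parts haven't moved and the arm is clear, so I'm handing in.

```bash
python3 -c "
from workcell import order; print(order.hand_in())"
```

```text
the job is handed in; nothing more can be done
None
```

The selector lever is fully home in the third slot, and I handed the job in with the robot touching nothing.

**What I did:** With the gripper shut throughout, I pushed the lever of the grey selector (not the green look-alike):
- It started at fore ≈ -0.13 in the left leg. I pushed it forward to level, and measured fore ≈ 0.
- I pushed it from the left across to the right stop and measured cross ≈ +0.265. The contact force there was about 5 N.
- I pushed it forward in the right leg against the end stop, up to about 13 N. The lever never went towards the fourth slot.

**Last checks:** These were taken after the arm had backed off, at about 23 s on the robot's clock.
- **Lever:** The two cameras gave fore 0.313 and 0.310 and cross 0.263 and 0.256. The fore readings are slightly above the 0.30 stop, which is within measurement error.
- **Surroundings:** The bar on the deck, cup and jig block are where they were to within 2 mm, and the switch box is unmoved. I checked the bench bar, ring and shim gauge only by eye in the picture, and they look unmoved.
- **Unreliable readings:** Several lever readings during the pushes were wrong because the arm or gripper hid the knob. I ignored those and relied on force and on views taken after backing off.

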